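# Lock the cash box with the blade key

### The arm

A 7-joint arm with a two-finger parallel gripper is mounted at the origin on the work surface; the furniture and walls round the work are solid. World frame = base frame: x ahead of the robot, y to its left, z up, the work surface at z = 0. Lengths are in m, angles in rad, forces in N, time in s.
With the tool pointing down it reaches from about 0.425 to 0.925 m from the base axis. Payload 6.8 kg.
Tool frame: the origin (TCP) lies midway between the tips of the shut fingers; the grasp point (between the pads) lies 19 mm behind it (r.pinch_z is the z of the grasp point in the tool frame, in m); z points along the fingers, y is the line along which they close (so a half turn about z gives the same grasp; the last joint's range is limited). The gripper opens to 85 mm and grips with 20 to 120 N. Pads are 22 mm wide; open, the fingers measure 114 mm over their backs; the gripper's body (76 mm by 85 mm) begins 54 mm behind the grasp point. The pads swing forward as they close: fully open they stand 13 mm farther back than shut.
Start: joints at [-1.381, 0.477, 0.022, 1.555, -0.011, 1.109, -0.083], TCP at [0.198, 0.645, 0.231] pointing down, gripper open.
Joint ranges: [-2.96, 2.96], [-0.34, 2.1], [-1.41, 1.46], [0.24, 2.44], [-1.37, 4.51], [0.17, 1.92], [-2.96, 2.96]. Speed limits (rad/s): [2.39, 2.39, 3.14, 3.14, 3.14, 3.14, 3.14].

### API

Orientations are given as a unit quaternion [w, x, y, z].
In Python, from station import r gives the robot as it stands. The module is installed in compiled form; this text tells all that it offers.
- The arm moves only by the tool move_arm, never from a script. Its argument "moves" is one flat list of numbers, 7 for each row, row after row: the gripper command: -1 is fully open, 1 is shut, values between are in proportion, then the shift along the tool's x, y, z in cm, then the turn, a rotation vector about the tool's x, y, z in rad. A call has 1 to 12 rows; each row shifts and turns the commanded pose from where the row before left it, along the tool's axes as they then stand; what a row does not reach is not made up. A row lasts 1/10 s, in which the tool goes at most 50 mm and 8.59 degrees, less where a joint would pass 70% of its speed; a pose out of reach is approached as far as the arm can. A call is refused whole if a number of a shift passes 5 or a number of a turn 0.15, either way. A call with a gripper value outside its range is refused whole. The fingers move at their own pace and stop on an object; "force" is the grip in N (left out, the last holds). Time passes only in rows, so rows that do not move let the fingers close. It gives the time, the measured TCP pose, the force, the opening and the grip force at its end, in the units of the state.
- r.get_state(): the state, without advancing time (a new reading comes with each control period).
- r.snapshot(name): name is "scene" or "top"; returns a dict with "frame" (400x640x3 uint8, red, green, blue), "K" (3x3 intrinsics, pixels), "dist" ([k1, k2, p1, p2, k3] as OpenCV has them; the pictures are not rectified), "rvec" (rotation vector, rad) and "tvec" (3), from world to camera coordinates, as OpenCV has them. Camera axes: x right, y down, z forward; pixel columns grow to the right and rows downward; lengths in m; the calibration is good to about 2 mm. A picture is of the moment at which its call begins. There is no depth.
- r.sign_off(): hands the job in; it is judged then, once.
The state is a dict: "clock": time; "joints": joint angles; "joint_velocities": joint speeds; "effort": joint torques, N m; "eef_pos": TCP position; "tool_rot": TCP orientation; "wrist_force": force on the tool from outside, world axes, zero at the start; "wrist_torque": the same for the moment, N m; "finger_gap": finger opening in m; "grip_force": force on a finger pad.
Only numpy, scipy, OpenCV 4.12 (cv2) and the standard library are available. Lean on these libraries where they do the work, as an engineer would, in place of code of your own. Each camera call takes 0.05 s, during which the arm holds its last target. There are 200 camera calls.

### The job

The cash box with the blue lid has two slotted cam locks, and one of them is still open: its slot lies across the box instead of along it. Take the orange-handled key out of its wooden stand, put its blade into the open lock's slot, turn it a quarter turn clockwise until it comes up against its stop, and let go, leaving the key standing in the lock. Leave the other lock, which is already shut, as it is.

Things in the scene. Friction and masses are not known exactly. Their poses are not given: they have to be found in the camera images.
- key_grip (a point): centre of the key's orange paddle handle: 34 mm wide along its x, 13 mm thick along y (grasp across y from above), reaching 24 mm above and below this point; z up. Below: steel collar 40 mm across, underside 30 mm below this point, then a flat blade 28 mm wide (along x), 6 mm thick, ending 45 mm below this point. About 80 g. A half turn about z makes no difference.
- stand: fixed wooden block, 64 x 50 x 45 mm high, origin at the centre of its underside. The key stands upright in its slot with the collar resting on top; lifting the key 20 mm frees it.
- open_slot (a point): centre of the open lock's slot mouth, on its brass plate (56 x 42 mm), 80 mm above the counter; x along the slot, z up, turns with the lock. Slot 36 long, 8.5 wide, 17 deep, mouth bevelled to 46 x 18.5 mm. Key fully in: collar on the plate, handle centre 30 mm above this point; the blade has about 5 degrees of play. Either end of the box may hold the open lock; the other is 106 mm away.
- open_cam (a joint): angle of the open lock, rad: starts at 0 to 0.15 (slot across the 215 x 135 x 52 mm box), grows as it turns clockwise seen from above, stop at 1.57 (slot along the box, toward the green ticks: locked). Light friction of about 0.1 N m, no spring: it stays where it is left.
- closed_cam (a joint): angle of the other, identical lock, which is already shut (about 1.55); leave it.
Things that resemble listed ones, but are neither listed nor needed, are in the scene too. Leave any black look-alike of the part that bears key_grip alone.

How it is judged:
By the outcome, as a careful person would: the job done as asked, in the order asked, and still so for the second after the job is handed in, with the robot touching nothing.
It also fails if it takes over 48 s, if anything falls off the work surface, if the arm or the gripper's body presses on something with over 40 N, if the wrist force passes 120 N, or if a joint passes its speed limit or range.

## Working session

There is one attempt and no reset: what is moved stays moved. The work goes in short steps, Python scripts to look and compute and a tool call to move; the robot and the scene stay as the last step left them, time stands still between calls to the robot, and variables do not carry over. Pictures are saved under pics/ and viewed, at most 10 in all, crops included, and the job is handed in when it is done.

Besides the shell and the picture viewer there is one more tool, called after "Call:" as name(argument=value, ...), one argument or row to a line, values as JSON. move_arm: Moves the arm, as the interface text tells. Its arguments: {"type":"object","properties":{"moves":{"type":"array"},"force":{"type":"number"}},"required":["moves"]}

```bash
mkdir -p pics
cat > h.py <<'E'
import numpy as np, cv2
from station import r
from scipy.spatial.transform import Rotation as R
def snap(n,f):
    s=r.snapshot(n); cv2.imwrite('pics/'+f+'.png',s['frame'][:,:,::-1]); return s
def ray(s,px,z):
    p=cv2.undistortPoints(np.array([[px]],float),np.array(s['K']),np.array(s['dist'])).ravel()
    M=cv2.Rodrigues(np.array(s['rvec'],float))[0]; t=np.array(s['tvec'],float).ravel()
    c=-M.T@t; d=M.T@np.array([p[0],p[1],1]); return c+d*(z-c[2])/d[2]
def proj(s,P):
    return cv2.projectPoints(np.array([P],float),np.array(s['rvec'],float),np.array(s['tvec'],float),np.array(s['K']),np.array(s['dist']))[0].ravel()
def cam(s):
    M=cv2.Rodrigues(np.array(s['rvec'],float))[0]; return -M.T@np.array(s['tvec'],float).ravel()
E
python3 - <<'E'
from h import *
for n in('scene','top'):
    s=snap(n,n+'0'); print(n,cam(s),s['K'][0])
    hsv=cv2.cvtColor(s['frame'],cv2.COLOR_RGB2HSV)
    for nm,lo,hi in(('orange',(5,150,120),(20,255,255)),('blue',(100,100,50),(130,255,255)),('green',(45,100,60),(85,255,255))):
        m=cv2.inRange(hsv,lo,hi); k,_,st,c=cv2.connectedComponentsWithStats(m)
        print(nm,[(st[i].tolist(),c[i].round(1).tolist()) for i in range(1,k) if st[i,4]>15])
print(r.get_state())
E
```

```text
scene [ 0.10291146 -0.53554961  0.69550639] [379.15887225   0.         318.57896532]
orange [([373, 85, 23, 16, 226], [383.4, 92.1]), ([270, 180, 10, 10, 51], [274.5, 184.6]), ([262, 192, 29, 21, 129], [276.6, 204.0]), ([366, 197, 29, 22, 273], [380.1, 207.5]), ([329, 220, 30, 26, 338], [344.3, 231.6]), ([405, 379, 20, 21, 34], [413.8, 389.0])]
blue [([390, 79, 16, 10, 103], [397.5, 83.3]), ([306, 190, 110, 88, 3026], [359.5, 235.3]), ([377, 395, 9, 5, 24], [381.2, 397.8])]
green [([81, 16, 16, 10, 71], [87.9, 20.4]), ([497, 126, 12, 12, 30], [503.4, 131.8]), ([358, 224, 9, 7, 23], [361.7, 226.7]), ([245, 231, 37, 37, 736], [262.5, 248.7])]
top [ 0.3183954  -0.07603058  0.90633395] [420.21116053   0.         316.71235723]
orange [([240, 0, 40, 57, 1276], [259.9, 29.2]), ([274, 226, 11, 16, 93], [279.3, 233.4])]
blue [([250, 9, 17, 21, 243], [258.1, 18.9]), ([287, 51, 11, 20, 80], [291.8, 60.8]), ([334, 136, 73, 103, 3869], [368.9, 188.9]), ([415, 217, 69, 127, 7674], [445.5, 282.2])]
green [([338, 0, 49, 56, 1546], [364.3, 18.2]), ([383, 0, 63, 55, 1189], [411.4, 15.2]), ([416, 13, 6
[... 305 characters left out ...]
 array([-1.38107787,  0.47774062,  0.02233919,  1.55635649, -0.01149342,
        1.10926196, -0.08311133]), 'joint_velocities': array([ 0.00073893, -0.00342932,  0.00022243, -0.00139669, -0.00176761,
       -0.00085652, -0.00037302]), 'effort': array([ 4.15622868e-03, -5.97762001e+01,  1.61346562e+00, -2.81952006e+01,
        1.28868016e-02,  4.96208319e-03,  3.44704574e-05]), 'eef_pos': array([0.19792433, 0.64477972, 0.23040565]), 'tool_rot': array([-5.98956506e-05,  1.48352218e-01,  9.88934249e-01, -8.16933991e-04]), 'wrist_force': array([0.45750377, 0.90342606, 0.19746759]), 'wrist_torque': array([-0.0309861 ,  0.02866631,  0.01237074]), 'grip_force': 0.0, 'finger_gap': 0.085513622465336}
```

View pics/scene0.png

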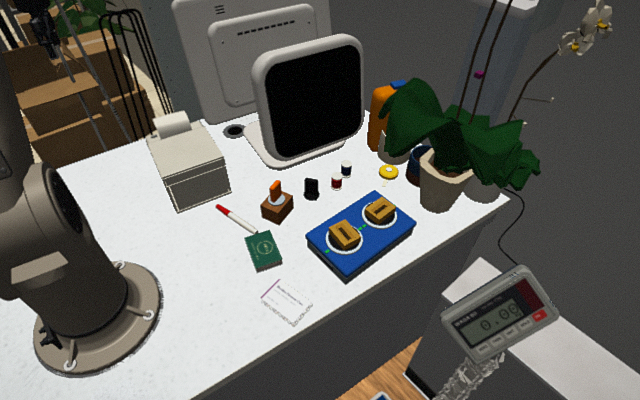

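View pics/top0.png

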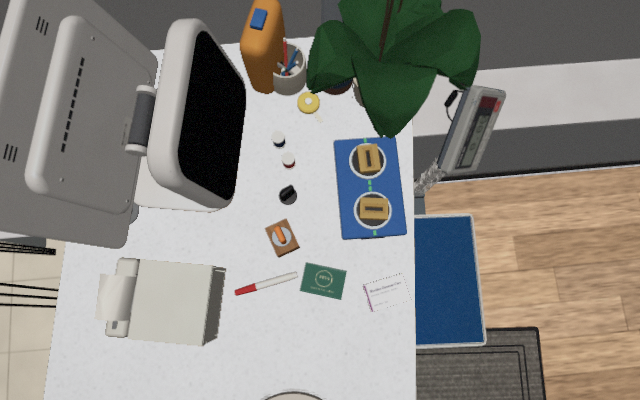

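In the top view the candidates are:
- **Keys:** the orange key sits in its wooden stand at (280,235). The black look-alike is at (288,195).
- **Locks:** the open one, with its slot across the box, is at (374,209). The shut one is at (368,160).
- **Other orange:** the bottle at (260,40) is unrelated.

I choose the orange key and the lock at (374,209), and check both in one crop.

Run:
```python
from h import *
t=r.snapshot('top'); s=r.snapshot('scene')
a=cv2.resize(t['frame'][130:260,260:420],None,fx=5,fy=4.6,interpolation=cv2.INTER_CUBIC)[:, :800]
a=cv2.resize(t['frame'][130:260,260:420],None,fx=4.5,fy=4.5,interpolation=cv2.INTER_CUBIC)
cv2.imwrite('pics/crop1.png',a[:,:,::-1])
def comp(s,lo,hi,box,mn=15):
    x0,y0,x1,y1=box; h=cv2.cvtColor(s['frame'],cv2.COLOR_RGB2HSV)
    m=np.zeros(h.shape[:2],np.uint8); m[y0:y1,x0:x1]=cv2.inRange(h[y0:y1,x0:x1],lo,hi)
    for c in cv2.findContours(m,cv2.RETR_EXTERNAL,cv2.CHAIN_APPROX_NONE)[0]:
        if cv2.contourArea(c)>mn:
            q=cv2.minAreaRect(c); yield m,c,q
for n,S,bx in(('top',t,(265,218,300,258)),('scene',s,(262,175,285,195))):
    for m,c,q in comp(S,(5,170,150),(16,255,255),bx,20):
        ctr=c.reshape(-1,2).mean(0); print('key',n,q,[ray(S,q[0],z).round(4) for z in(.075,.099)])
for m,c,q in comp(t,(12,80,80),(28,255,255),(335,138,405,235),60):
    P=[ray(t,p,.08)for p in cv2.boxPoints(q)]; print('brass',q,np.mean(P,0).round(4),np.round(P,4)[:,:2].tolist())
for m,c,q in comp(s,(12,80,80),(28,255,255),(310,185,410,260),60):
    print('brass scene',q,ray(s,q[0],.08).round(4))
for m,c,q in comp(t,(100,100,50),(130,255,255),(325,130,412,250),500):
    P=[ray(t,p,.052)for p in cv2.boxPoints(q)]; print('box',np.round(P,4)[:,:2].tolist())
```

```text
key scene ((274.25, 184.25), (3.535533905029297, 11.31370735168457), 45.0) [array([0.4368, 0.0062, 0.075 ]), array([ 0.4239, -0.0148,  0.099 ])]
brass ((373.84075927734375, 208.38938903808594), (28.869247436523438, 22.084308624267578), 3.8140745162963867) [ 0.4597 -0.2036  0.08  ] [[0.4421, -0.1711], [0.4864, -0.179], [0.4773, -0.2363], [0.4331, -0.2278]]
brass ((368.53082275390625, 158.2461700439453), (27.163606643676758, 21.582040786743164), 82.87498474121094) [ 0.5646 -0.205   0.08  ] [[0.5927, -0.1825], [0.5945, -0.2273], [0.5365, -0.2272], [0.5348, -0.1831]]
brass scene ((344.59832763671875, 231.9180145263672), (27.527931213378906, 19.20553207397461), 50.19443130493164) [ 0.4623 -0.205   0.08  ]
brass scene ((379.9461669921875, 207.43077087402344), (18.155101776123047, 25.522384643554688), 52.12501525878906) [ 0.5678 -0.2056  0.08  ]
box [[0.6188, -0.1391], [0.6193, -0.2776], [0.4053, -0.2679], [0.4057, -0.136]]
```

View pics/crop1.png

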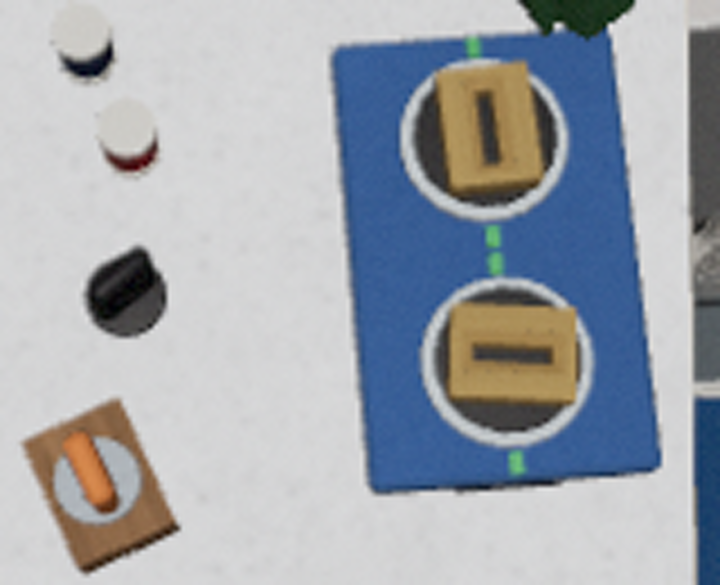

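The crop confirms it: the orange key is in the stand, the black look-alike is separate, and the lower lock's slot lies across the box. Next come precise angles and the slot centre.

Run:
```python
from h import *
t=r.snapshot('top'); s=r.snapshot('scene')
def blob(S,lo,hi,bx,mn=8):
    x0,y0,x1,y1=bx; h=cv2.cvtColor(S['frame'],cv2.COLOR_RGB2HSV)[y0:y1,x0:x1]
    h=cv2.resize(cv2.cvtColor(cv2.resize(S['frame'][y0:y1,x0:x1],None,fx=4,fy=4,interpolation=cv2.INTER_CUBIC),cv2.COLOR_RGB2HSV),None,fx=1,fy=1)
    m=cv2.inRange(h,lo,hi); k,_,st,c=cv2.connectedComponentsWithStats(m)
    _,l=cv2.connectedComponents(m); i=1+np.argmax(st[1:,4]); ys,xs=np.where(l==i)
    P=np.c_[xs,ys]; P=(P+.5)/4-.5+[x0,y0]; return P
def line(S,P,z):
    W=np.array([ray(S,p,z)[:2] for p in P]); c=W.mean(0); u,sv,v=np.linalg.svd(W-c,full_matrices=False); a=np.arctan(v[0,1]/v[0,0])
    e=(W-c)@v.T; return c.round(4),'ang',round(float(np.degrees(np.arctan2(v[0,1],v[0,0]))),1),'ext',(e.max(0)-e.min(0)).round(4)
print('key top',line(t,blob(t,(3,150,130),(16,255,255),(268,220,295,252)),.085))
print('key scn',line(s,blob(s,(3,180,150),(16,255,255),(264,176,284,192)),.075))
print('slot top',line(t,blob(t,(0,0,0),(179,255,95),(363,203,386,215)),.079))
print('slot top2',line(t,blob(t,(0,0,0),(179,255,95),(362,147,374,169)),.079))
print('slot scn',line(s,blob(s,(0,0,0),(179,255,85),(336,226,354,240)),.079))
print('stand quad',[ray(t,(260+x/4.5,130+y/4.5),.045)[:2].round(4).tolist() for x,y in((25,445),(118,400),(178,525),(85,570))])
print('collar',ray(t,(260+97/4.5,130+480/4.5),.048)[:2])
st=r.get_state(); q=st['tool_rot']; M=R.from_quat(np.r_[q[1:],q[0]]).as_matrix(); print(M.round(3), r.pinch_z)
```

```text
key top (array([ 0.426, -0.012]), 'ang', -159.1, 'ext', array([0.0336, 0.0123]))
key scn (array([0.4369, 0.0051]), 'ang', -159.7, 'ext', array([0.0325, 0.0106]))
slot top (array([ 0.4599, -0.2033]), 'ang', -98.4, 'ext', array([0.0341, 0.0068]))
slot top2 (array([ 0.5649, -0.2042]), 'ang', -179.2, 'ext', array([0.0336, 0.0072]))
slot scn (array([ 0.4598, -0.2066]), 'ang', -98.8, 'ext', array([0.0349, 0.0076]))
stand quad [[0.443, 0.0187], [0.46, -0.0254], [0.4002, -0.0482], [0.3837, -0.0046]]
collar [ 0.42358702 -0.01323462]
[[-0.956  0.293 -0.   ]
 [ 0.293  0.956 -0.001]
 [-0.    -0.001 -1.   ]] -0.0187
```

Run:
```python
from h import *
t=r.snapshot('top'); s=r.snapshot('scene')
f=lambda S,p,z: ray(S,p,z)[:2].round(3).tolist()
print('monbase',[f(t,p,.01) for p in((140,208),(217,210),(217,185))])
print('mon screen bottom corners', [(z,f(s,(272,163),z),f(s,(362,118),z)) for z in(.05,.1)],[(z,f(t,(215,205),z),f(t,(245,90),z),f(t,(160,180),z)) for z in(.1,.3)])
print('mon top scene',[(z,f(s,(255,70),z),f(s,(355,38),z)) for z in(.25,.3,.35)])
print('printer',[(z,[f(t,p,z) for p in((105,260),(222,262),(205,345))]) for z in(0,.12)],[(z,f(s,(230,195),z),f(s,(180,210),z),f(s,(163,183),z)) for z in(0,.08,.12)])
```

```text
monbase [[0.518, 0.292], [0.499, 0.125], [0.554, 0.123]]
mon screen bottom corners [(0.05, [0.492, 0.095], [0.81, 0.087]), (0.1, [0.461, 0.046], [0.755, 0.038])] [(0.1, [0.491, 0.108], [0.728, 0.036], [0.551, 0.215]), (0.3, [0.448, 0.063], [0.627, 0.008], [0.493, 0.143])]
mon top scene [(0.25, [0.536, 0.198], [0.845, 0.173]), (0.3, [0.487, 0.116], [0.761, 0.093]), (0.35, [0.439, 0.034], [0.678, 0.014])]
printer [(0, [[0.413, 0.373], [0.387, 0.121], [0.22, 0.165]]), (0.12, [[0.4, 0.314], [0.378, 0.095], [0.233, 0.133]])] [(0, [0.368, 0.113], [0.248, 0.148], [0.257, 0.265]), (0.08, [0.338, 0.038], [0.231, 0.07], [0.239, 0.172]), (0.12, [0.323, 0.001], [0.223, 0.03], [0.23, 0.126])]
```

Call:
move_arm(
  moves=[-1, 0, 0, -4.4, 0, 0, 0, -1, 0, 0, -4.4, 0, 0, 0, -1, 0, 0, -4.4, 0, 0, 0, -1, 0, 0, -4.4, 0, 0, 0, -1, 0, 0, -4.4, 0, 0, 0, -1, -2.86, -3, 0, 0, 0, 0, -1, -2.86, -3, 0, 0, 0, 0, -1, -2.86, -3, 0, 0, 0, 0, -1, -2.86, -3, 0, 0, 0, 0, -1, -2.86, -3, 0, 0, 0, 0, -1, -2.86, -3, 0, 0, 0, 0, -1, -2.86, -3, 0, 0, 0, 0],
)

```text
clock: 1.6
eef_pos: [0.3284, 0.384, 0.4514]
tool_rot: [0.0, 0.148, 0.989, 0.0]
wrist_force: [0.8, 0.0, 0.1]
finger_gap: 0.085
grip_force: 0.0
```

Call:
move_arm(
  moves=[-1, -2.86, -3, 0, 0, 0, 0, -1, -2.86, -3, 0, 0, 0, 0, -1, -2.86, -3, 0, 0, 0, 0, -1, -2.86, -3, 0, 0, 0, 0, -1, -2.86, -3, 0, 0, 0, 0],
)

```text
clock: 2.1
eef_pos: [0.4209, 0.1987, 0.4515]
tool_rot: [0.0, 0.148, 0.989, 0.0]
wrist_force: [0.2, 0.7, -0.5]
finger_gap: 0.0856
grip_force: 0.0
```

Call:
move_arm(
  moves=[-1, -1.1, -3.37, 0, 0, 0, 0, -1, -1.1, -3.37, 0, 0, 0, 0, -1, -1.1, -3.37, 0, 0, 0, 0, -1, -1.1, -3.37, 0, 0, 0, 0, -1, -1.1, -3.37, 0, 0, 0, 0, -1, -1.1, -3.37, 0, 0, 0, 0, -1, 0, 0, 0, 0, 0, 0.146, -1, 0, 0, 0, 0, 0, 0.146, -1, 0, 0, 0, 0, 0, 0.146, -1, 0, 0, 0, 0, 0, 0.146, -1, 0, 0, 0, 0, 0, 0.146, -1, 0, 0, 0, 0, 0, 0.146],
)

```text
clock: 3.3
eef_pos: [0.4242, -0.0124, 0.4514]
tool_rot: [0.0, 0.556, 0.831, 0.0]
wrist_force: [0.2, -0.1, 0.1]
finger_gap: 0.0853
grip_force: 0.0
```

Call:
move_arm(
  moves=[-1, 0, 0, 0, 0, 0, 0.146, -1, 0, 0, 0, 0, 0, 0.146, -1, 0, 0, 0, 0, 0, 0.146, -1, 0, 0, 0, 0, 0, 0.146, -1, 0, 0, 0, 0, 0, 0.146, -1, 0, 0, 0, 0, 0, 0.146, -1, 0, 0, 0, 0, 0, 0.146, -1, 0, 0, 0, 0, 0, 0.146, -1, 0, 0, 0, 0, 0, 0.146, -1, 0, 0, 0, 0, 0, 0.146, -1, 0, 0, 0, 0, 0, 0.146],
)

```text
clock: 4.4
eef_pos: [0.4241, -0.0123, 0.4514]
tool_rot: [-0.0, 0.984, 0.177, 0.0]
wrist_force: [-0.2, 0.0, -0.6]
finger_gap: 0.085
grip_force: 0.0
```

```bash
cat >> h.py <<'E'
def rep(target=None,kx=None):
    st=r.get_state(); q=st['tool_rot']; M=R.from_quat(np.r_[q[1:],q[0]]).as_matrix(); p=np.array(st['eef_pos'])
    ay=np.degrees(np.arctan2(M[1,1],M[0,1])); print('t',round(st['clock'],2),'p',p.round(4),'y-az',ay.round(2),'tilt',M[:2,2].round(4),'F',np.round(st['wrist_force'],1),'T',np.round(st['wrist_torque'],2),'gap',round(st['finger_gap'],4),'q7',st['joints'][6].round(2))
    if target is not None: print('d tool cm',((M.T@(np.array(target)-p))*100).round(2))
    if kx is not None: print('turn rad', round(float(np.radians((ay-kx+180)%360-180)),3))
    return M,p
E
python3 -c "
from h import *
rep([.424,-.0145,.15],-69.1)"
```

```text
t 4.4 p [ 0.4241 -0.0123  0.4514] y-az -69.62 tilt [0.0002 0.0003] F [-0.2  0.  -0.6] T [-0.07  0.03 -0.03] gap 0.085 q7 -1.38
d tool cm [-0.1   0.21 30.14]
turn rad -0.009
```

Call:
move_arm(
  moves=[0, -0.1, 0.2, 4.3, 0, 0, -0.009, 0, 0, 0, 4.3, 0, 0, 0, 0, 0, 0, 4.3, 0, 0, 0, 0, 0, 0, 4.3, 0, 0, 0, 0, 0, 0, 4.3, 0, 0, 0, 0, 0, 0, 4.3, 0, 0, 0, 0, 0, 0, 4.3, 0, 0, 0, 0, 0, 0, 0, 0, 0, 0],
)

```text
clock: 5.2
eef_pos: [0.4202, -0.0149, 0.1464]
tool_rot: [0.0, 0.983, 0.184, -0.005]
wrist_force: [-0.4, 0.7, 0.0]
finger_gap: 0.0427
grip_force: 0.0
```

```bash
python3 -c "
from h import *
rep([.424,-.0145,.064],-69.1)
a=snap('top','t2');b=snap('scene','s2')
x=cv2.resize(a['frame'][190:290,230:350],None,fx=5,fy=5)
y=cv2.resize(b['frame'][120:240,220:320],None,fx=2,fy=2)
c=np.zeros((500,800,3),np.uint8);c[:,:600]=x;c[:240,600:]=y
cv2.imwrite('pics/c2.png',c[:,:,::-1])"
```

```text
t 5.2 p [ 0.4202 -0.0149  0.1464] y-az -68.76 tilt [-0.0095 -0.0024] F [-0.4  0.7  0. ] T [ 0.    0.05 -0.02] gap 0.0427 q7 -1.21
d tool cm [0.45 0.11 8.24]
turn rad 0.006
```

View pics/c2.png

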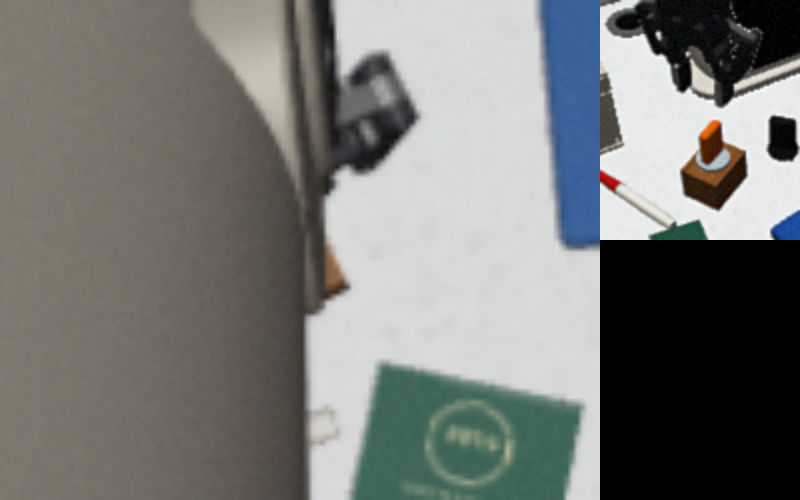

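The gripper hangs over the untouched key, whose handle is near pixel (710,145) in the scene inset. I'll descend partway and watch the pose.

Call:
move_arm(
  moves=[0, 0, 0, 1, 0, 0, 0, 0, 0, 0, 1, 0, 0, 0, 0, 0, 0, 0, 0, 0, 0],
)

```text
clock: 5.6
eef_pos: [0.4239, -0.0143, 0.1301]
tool_rot: [-0.0, 0.983, 0.184, 0.0]
wrist_force: [-1.1, 0.5, 0.5]
finger_gap: 0.0427
grip_force: 0.0
```

```bash
python3 -c "
from h import *
rep([.424,-.0145,.064],-69.1);print(r.get_state()['joints'].round(3))"
```

```text
t 5.6 p [ 0.4239 -0.0143  0.1301] y-az -68.75 tilt [-0.      0.0003] F [-1.1  0.5  0.5] T [ 0.02 -0.   -0.02] gap 0.0427 q7 -1.18
d tool cm [-0.    0.02  6.61]
turn rad 0.006
[-0.447  0.215  0.378  2.246 -0.123  0.699 -1.182]
```

Call:
move_arm(
  moves=[0, 0, 0, 1.7, 0, 0, 0, 0, 0, 0, 1.7, 0, 0, 0, 0, 0, 0, 1.6, 0, 0, 0, 0, 0, 0, 1.6, 0, 0, 0, 0, 0, 0, 0, 0, 0, 0, 0, 0, 0, 0, 0, 0, 0, 1, 0, 0, 0, 0, 0, 0, 1, 0, 0, 0, 0, 0, 0, 1, 0, 0, 0, 0, 0, 0, 1, 0, 0, 0, 0, 0, 0, 1, 0, 0, 0, 0, 0, 0],
  force=50,
)

```text
clock: 6.7
eef_pos: [0.4247, -0.0143, 0.0651]
tool_rot: [-0.0, 0.983, 0.184, 0.001]
wrist_force: [-1.5, -0.1, 7.3]
finger_gap: 0.0121
grip_force: 49.1
```

```bash
python3 -c "
from h import *
rep([.424,-.0145,.064],-69.1);print(r.get_state()['grip_force'])"
```

```text
t 6.7 p [ 0.4247 -0.0143  0.0651] y-az -68.76 tilt [0.0015 0.0005] F [-1.5 -0.1  7.3] T [-0.06  0.25 -0.05] gap 0.0121 q7 -1.09
d tool cm [-0.07 -0.01  0.11]
turn rad 0.006
49.066752791404724
```

Call:
move_arm(
  moves=[1, 0, 0, -1, 0, 0, 0, 1, 0, 0, -1.5, 0, 0, 0, 1, 0, 0, -2, 0, 0, 0, 1, 0, 0, -3, 0, 0, 0, 1, 0, 0, -3, 0, 0, 0, 1, 0, 0, 0, 0, 0, 0],
  force=80,
)

```text
clock: 7.3
eef_pos: [0.4264, -0.0143, 0.1731]
tool_rot: [-0.0, 0.983, 0.184, 0.004]
wrist_force: [0.3, 0.8, -1.1]
finger_gap: 0.0123
grip_force: 77.9
```

```bash
python3 -c "
from h import *
rep([.46,-.205,.17],-8.6)
a=snap('top','t3');b=snap('scene','s3')
c=np.zeros((500,800,3),np.uint8);c[:,:400]=cv2.resize(b['frame'][110:235,240:340],(400,500));c[:,400:]=cv2.resize(a['frame'][190:290,240:320],(400,500))
cv2.imwrite('pics/c3.png',c[:,:,::-1])"
```

```text
t 7.3 p [ 0.4264 -0.0143  0.1731] y-az -68.78 tilt [0.0071 0.0019] F [ 0.3  0.8 -1.1] T [-0.03 -0.04  0.01] gap 0.0123 q7 -1.23
d tool cm [-3.77 18.99  0.29]
turn rad -1.05
```

View pics/c3.png

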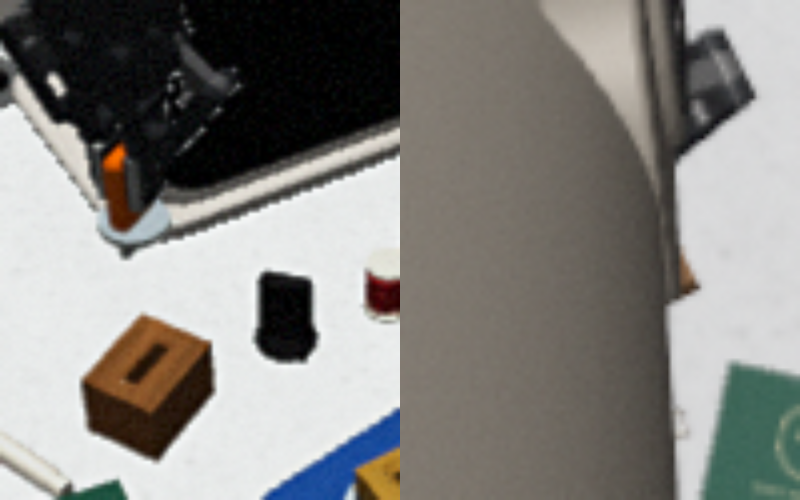

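The key is held upright and free of the stand. The collar is at inset pixel (133,220) and the empty stand slot at (150,365). Next I'll carry it over the open lock and turn it to the slot angle.

Call:
move_arm(
  moves=[1, -0.75, 3.8, 0, 0, 0, 0, 1, -0.75, 3.8, 0, 0, 0, 0, 1, -0.75, 3.8, 0, 0, 0, 0, 1, -0.75, 3.8, 0, 0, 0, 0, 1, -0.75, 3.8, 0, 0, 0, 0, 1, 0, 0, 0, 0, 0, -0.14, 1, 0, 0, 0, 0, 0, -0.14, 1, 0, 0, 0, 0, 0, -0.14, 1, 0, 0, 0, 0, 0, -0.14, 1, 0, 0, 0, 0, 0, -0.14, 1, 0, 0, 0, 0, 0, -0.14, 1, 0, 0, 0, 0, 0, -0.14],
)

```text
clock: 8.6
eef_pos: [0.4567, -0.2048, 0.1678]
tool_rot: [-0.001, 0.779, 0.627, -0.001]
wrist_force: [0.5, 0.6, 0.1]
finger_gap: 0.012
grip_force: 78.1
```

Call:
move_arm(
  moves=[1, 0, 0, 1, 0, 0, -0.07, 1, 0, 0, 1, 0, 0, 0, 1, 0, 0, 0, 0, 0, 0, 1, 0, 0, 0, 0, 0, 0],
)

```text
clock: 9.0
eef_pos: [0.4573, -0.205, 0.1485]
tool_rot: [-0.001, 0.759, 0.651, -0.001]
wrist_force: [-0.1, -0.8, -0.9]
finger_gap: 0.0118
grip_force: 78.1
```

```bash
python3 -c "
from h import *
M,p=rep([.46,-.205,.13],-8.6)
a=snap('top','t4');b=snap('scene','s4')
z=p[2]-.019+.008; g=proj(b,p+[0,0,-.019+.008-.03]); print('pred grip/tip px',proj(b,p+[0,0,.011]),proj(b,p+[0,0,-.019]),proj(b,p+[0,0,-.034]),'slot',proj(b,[.46,-.205,.08]))
c=np.zeros((500,800,3),np.uint8);c[:,:400]=cv2.resize(b['frame'][150:275,300:400],(400,500));c[:,400:]=cv2.resize(a['frame'][150:250,330:410],(400,500))
cv2.imwrite('pics/c4.png',c[:,:,::-1])"
```

```text
t 9.0 p [ 0.4573 -0.205   0.1485] y-az -8.69 tilt [-0.002   0.0003] F [-0.1 -0.8 -0.9] T [-0.04 -0.03 -0.05] gap 0.0118 q7 0.27
d tool cm [0.04 0.27 1.85]
turn rad -0.002
pred grip/tip px [345.06256285 207.29293573] [344.18199942 217.53099714] [343.76033816 222.4273736 ] slot [343.79959982 232.47873517]
```

View pics/c4.png

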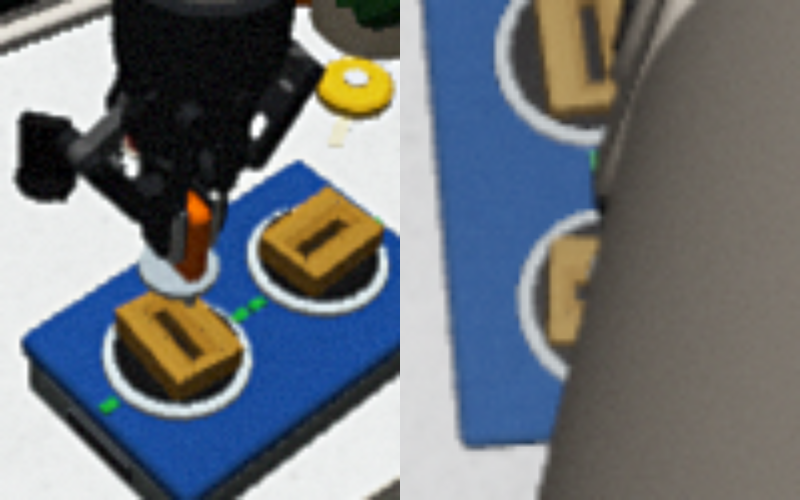

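The collar sits directly behind and above the slot, within about 1 mm of prediction (collar at inset (178,268), slot at (178,333)). I'll shift 2.7 mm and insert.

Call:
move_arm(
  moves=[1, 0, 0.27, 1, 0, 0, 0, 1, 0, 0, 1, 0, 0, 0, 1, 0, 0, 0.9, 0, 0, 0, 1, 0, 0, 0.4, 0, 0, 0, 1, 0, 0, 0.4, 0, 0, 0, 1, 0, 0, 0, 0, 0, 0],
)

```text
clock: 9.7
eef_pos: [0.4603, -0.2055, 0.114]
tool_rot: [-0.001, 0.758, 0.652, 0.0]
wrist_force: [-8.3, 3.4, 25.9]
finger_gap: 0.0118
grip_force: 82.0
```

```bash
python3 -c "
from h import *
rep([.46,-.205,.1],-8.6)"
```

```text
t 9.7 p [ 0.4603 -0.2055  0.114 ] y-az -8.64 tilt [-0.001   0.0015] F [-8.3  3.4 25.9] T [1.   2.27 0.04] gap 0.0118 q7 0.29
d tool cm [ 0.05 -0.03  1.4 ]
turn rad -0.001
```

Call:
move_arm(
  moves=[1, 0, 0, -0.4, 0, 0, 0, 1, 0, -0.25, 0, 0, 0, 0, 1, 0, 0, 0.3, 0, 0, 0, 1, 0, 0, 0.2, 0, 0, 0, 1, 0, 0, 0, 0, 0, 0],
)

```text
clock: 10.2
eef_pos: [0.4585, -0.2056, 0.1141]
tool_rot: [-0.0, 0.758, 0.652, 0.001]
wrist_force: [-10.8, 3.6, 40.5]
finger_gap: 0.0118
grip_force: 84.2
```

```bash
python3 -c "
from h import *
rep([.46,-.205,.1],-8.6)"
```

```text
t 10.2 p [ 0.4585 -0.2056  0.1141] y-az -8.65 tilt [0.0008 0.0012] F [-10.8   3.6  40.5] T [1.19 2.88 0.04] gap 0.0118 q7 0.29
d tool cm [0.08 0.14 1.41]
turn rad -0.001
```

Call:
move_arm(
  moves=[1, 0, 0, -0.5, 0, 0, 0, 1, 0, 0, -0.3, 0, 0, 0, 1, 0, 0, 0, 0, 0, 0],
)

```text
clock: 10.5
eef_pos: [0.4581, -0.2051, 0.1191]
tool_rot: [0.0, 0.758, 0.652, -0.0]
wrist_force: [0.8, 0.6, -1.4]
finger_gap: 0.012
grip_force: 78.1
```

```bash
python3 -c "
from h import *
M,p=rep()
b=snap('scene','s5')
print(p,proj(b,p+[0,0,.010]),'collar',proj(b,p+[0,0,-.020]),proj(b,p+[0,0,-.035]),'slot',proj(b,[.46,-.205,.08]))
c=cv2.resize(b['frame'][190:265,305:405],(800,600),interpolation=cv2.INTER_CUBIC)
cv2.imwrite('pics/c5.png',c[:,:,::-1])"
```

```text
t 10.5 p [ 0.4581 -0.2051  0.1191] y-az -8.59 tilt [ 0.     -0.0001] F [ 0.8  0.6 -1.4] T [0.01 0.01 0.02] gap 0.012 q7 0.29
[ 0.45813282 -0.20510031  0.11909366] [344.52186418 217.46953594] collar [343.68129278 227.11578482] [343.27832339 231.73470617] slot [343.79959982 232.47873517]
```

View pics/c5.png

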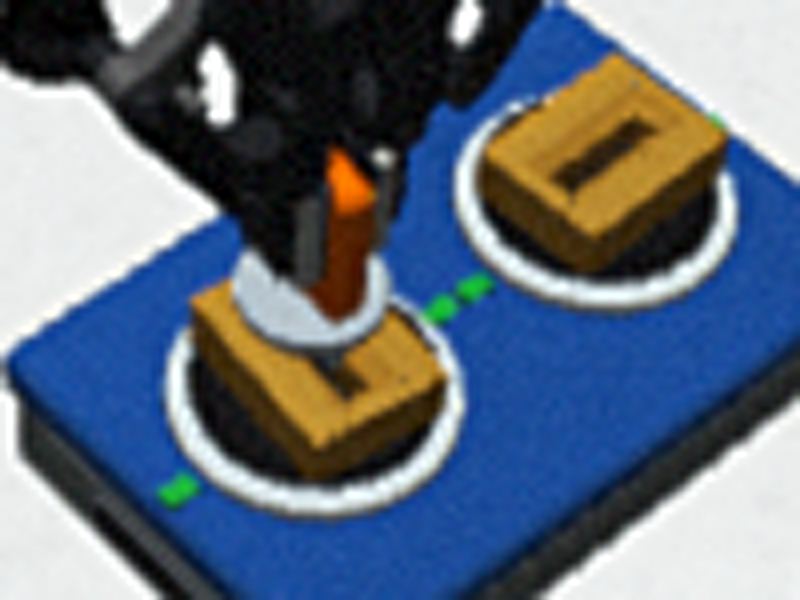

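The scene view shows the slot centre about 2 px (about 3–4 mm) right of the blade. So the true offset is toward +x, −y, and the blade is resting on the bevel. I'll press lightly and sweep that way.

Call:
move_arm(
  moves=[1, -0.15, 0.1, 0.3, 0, 0, 0, 1, 0, 0.1, 0.35, 0, 0, 0, 1, 0, 0.1, 0, 0, 0, 0, 1, 0, 0.1, 0, 0, 0, 0, 1, 0, 0.1, 0, 0, 0, 0],
)

```text
clock: 11.05
eef_pos: [0.4601, -0.2073, 0.114]
tool_rot: [-0.003, 0.758, 0.652, -0.001]
wrist_force: [-15.5, 3.8, 34.0]
finger_gap: 0.0121
grip_force: 83.0
```

```bash
python3 -c "
from h import *
rep([.46,-.205,.1],-8.6)"
```

```text
t 11.05 p [ 0.4601 -0.2073  0.114 ] y-az -8.66 tilt [-0.0057  0.0026] F [-15.5   3.8  34. ] T [ 1.17  4.24 -0.02] gap 0.0121 q7 0.29
d tool cm [ 0.23 -0.03  1.4 ]
turn rad -0.001
```

Call:
move_arm(
  moves=[1, 0, 0, -0.25, 0, 0, 0, 1, 0, 0, 0, 0, 0, 0, 1, 0, 0, 0, 0, 0, 0],
)

```text
clock: 11.35
eef_pos: [0.4629, -0.2073, 0.1148]
tool_rot: [-0.0, 0.758, 0.652, -0.0]
wrist_force: [0.2, 0.5, -1.3]
finger_gap: 0.012
grip_force: 78.1
```

```bash
python3 -c "
from h import *
rep([.46,-.205,.1],-8.6)"
```

```text
t 11.35 p [ 0.4629 -0.2073  0.1148] y-az -8.59 tilt [-0.0003  0.    ] F [ 0.2  0.5 -1.3] T [-0.   -0.05  0.01] gap 0.012 q7 0.29
d tool cm [ 0.19 -0.32  1.48]
turn rad 0.0
```

Call:
move_arm(
  moves=[1, 0, 0.1, 0, 0, 0, 0, 1, 0, 0.1, 0, 0, 0, 0, 1, 0, 0, 0, 0, 0, 0],
)

```text
clock: 11.65
eef_pos: [0.465, -0.2076, 0.1151]
tool_rot: [-0.0, 0.758, 0.652, -0.0]
wrist_force: [-0.1, -0.2, -0.7]
finger_gap: 0.0121
grip_force: 78.1
```

```bash
python3 -c "
from h import *
rep([.46,-.205,.1],-8.6)"
```

```text
t 11.65 p [ 0.465  -0.2076  0.1151] y-az -8.58 tilt [-0.0002  0.    ] F [-0.1 -0.2 -0.7] T [ 0.02 -0.03 -0.03] gap 0.0121 q7 0.29
d tool cm [ 0.19 -0.53  1.51]
turn rad 0.0
```

Call:
move_arm(
  moves=[1, 0, -0.2, 0, 0, 0, 0, 1, 0, 0, 0.2, 0, 0, 0, 1, 0, 0, 0.1, 0, 0, 0, 1, 0, 0, 0, 0, 0, 0],
)

```text
clock: 12.05
eef_pos: [0.4627, -0.2073, 0.1121]
tool_rot: [-0.0, 0.758, 0.652, -0.0]
wrist_force: [-0.9, -0.2, -0.9]
finger_gap: 0.0116
grip_force: 78.1
```

```bash
python3 -c "
from h import *
rep([.46,-.205,.1],-8.6)"
```

```text
t 12.05 p [ 0.4627 -0.2073  0.1121] y-az -8.6 tilt [-0.0003  0.0001] F [-0.9 -0.2 -0.9] T [ 0.02 -0.02 -0.03] gap 0.0116 q7 0.29
d tool cm [ 0.19 -0.3   1.21]
turn rad 0.0
```

Call:
move_arm(
  moves=[1, 0, 0, -0.3, 0, 0, 0, 1, 0, 0.25, 0, 0, 0, 0, 1, 0, 0, 0.2, 0, 0, 0, 1, 0, 0, 0.1, 0, 0, 0, 1, 0, 0, 0, 0, 0, 0],
)

```text
clock: 12.55
eef_pos: [0.4665, -0.2081, 0.1144]
tool_rot: [0.001, 0.758, 0.652, 0.001]
wrist_force: [-4.6, 2.2, 20.7]
finger_gap: 0.0117
grip_force: 81.7
```

```bash
python3 -c "
from h import *
rep([.46,-.205,.1],-8.6)"
```

```text
t 12.55 p [ 0.4665 -0.2081  0.1144] y-az -8.61 tilt [0.0024 0.0002] F [-4.6  2.2 20.7] T [0.6  1.22 0.01] gap 0.0117 q7 0.29
d tool cm [ 0.21 -0.7   1.44]
turn rad -0.0
```

It goes down freely at x=0.4627, and it's blocked at 0.460 and 0.4665. I'll go back there and descend.

Call:
move_arm(
  moves=[1, 0, 0, -0.3, 0, 0, 0, 1, 0, -0.25, 0, 0, 0, 0, 1, 0, 0, 0.3, 0, 0, 0, 1, 0, 0, 0.3, 0, 0, 0, 1, 0, 0, 0, 0, 0, 0],
)

```text
clock: 13.05
eef_pos: [0.4623, -0.2072, 0.1084]
tool_rot: [-0.001, 0.758, 0.652, -0.0]
wrist_force: [-0.8, -0.2, -0.6]
finger_gap: 0.0122
grip_force: 78.1
```

```bash
python3 -c "
from h import *
rep([.4627,-.2073,.1],-8.6)"
```

```text
t 13.05 p [ 0.4623 -0.2072  0.1084] y-az -8.59 tilt [-0.0015  0.0004] F [-0.8 -0.2 -0.6] T [-0.02  0.02  0.05] gap 0.0122 q7 0.3
d tool cm [-0.01  0.04  0.84]
turn rad 0.0
```

In the slot with no force. Now I'll seat it until the collar meets the plate.

Call:
move_arm(
  moves=[1, 0, 0, 0.3, 0, 0, 0, 1, 0, 0, 0.3, 0, 0, 0, 1, 0, 0, 0.25, 0, 0, 0, 1, 0, 0, 0.15, 0, 0, 0, 1, 0, 0, 0, 0, 0, 0],
)

```text
clock: 13.55
eef_pos: [0.4627, -0.2073, 0.0997]
tool_rot: [-0.0, 0.758, 0.652, 0.0]
wrist_force: [-2.4, 1.1, 6.7]
finger_gap: 0.012
grip_force: 79.2
```

```bash
python3 -c "
from h import *
rep([.4627,-.2073,.1],-90.6)"
```

```text
t 13.55 p [ 0.4627 -0.2073  0.0997] y-az -8.6 tilt [-0.0003  0.0005] F [-2.4  1.1  6.7] T [0.35 0.54 0.05] gap 0.012 q7 0.3
d tool cm [ 0.   -0.01 -0.03]
turn rad 1.431
```

Seated. I'll centre the key along the slot a little, then turn clockwise.

Call:
move_arm(
  moves=[1, 0.1, 0, 0, 0, 0, 0, 1, 0.1, 0, 0, 0, 0, 0, 1, 0, 0, 0, 0, 0, 0.14, 1, 0, 0, 0, 0, 0, 0.14, 1, 0, 0, 0, 0, 0, 0.14, 1, 0, 0, 0, 0, 0, 0.14, 1, 0, 0, 0, 0, 0, 0, 1, 0, 0, 0, 0, 0, 0],
)

```text
clock: 14.35
eef_pos: [0.4616, -0.2057, 0.0997]
tool_rot: [-0.001, 0.909, 0.417, -0.001]
wrist_force: [-7.1, 0.5, 12.9]
finger_gap: 0.012
grip_force: 80.3
```

```bash
python3 -c "
from h import *
rep([.4627,-.2053,.0997],-90.6)"
```

```text
t 14.35 p [ 0.4616 -0.2057  0.0997] y-az -40.74 tilt [-0.0025  0.0007] F [-7.1  0.5 12.9] T [-0.05  1.64 -0.  ] gap 0.012 q7 -0.17
d tool cm [0.1  0.06 0.  ]
turn rad 0.87
```

Call:
move_arm(
  moves=[1, 0, 0, -0.05, 0, 0, 0.14, 1, 0, 0, 0, 0, 0, 0.14, 1, 0, 0, 0, 0, 0, 0.14, 1, 0, 0, 0, 0, 0, 0.14, 1, 0, 0, 0, 0, 0, 0.14, 1, 0, 0, 0, 0, 0, 0, 1, 0, 0, 0, 0, 0, 0],
)

```text
clock: 15.05
eef_pos: [0.4609, -0.2044, 0.0997]
tool_rot: [-0.002, 0.997, 0.08, -0.002]
wrist_force: [-8.4, 2.9, 12.3]
finger_gap: 0.0121
grip_force: 80.3
```

```bash
python3 -c "
from h import *
rep([.4627,-.2053,.0997],-90.6)"
```

```text
t 15.05 p [ 0.4609 -0.2044  0.0997] y-az -80.82 tilt [-0.0043  0.0027] F [-8.4  2.9 12.3] T [ 0.65  1.85 -0.02] gap 0.0121 q7 -0.75
d tool cm [0.16 0.12 0.  ]
turn rad 0.171
```

Call:
move_arm(
  moves=[1, 0, 0, 0, 0, 0, 0.07, 1, 0, 0, 0, 0, 0, 0.07, 1, 0, 0, 0, 0, 0, 0.06, 1, 0, 0, 0, 0, 0, 0, 1, 0, 0, 0, 0, 0, 0],
)

```text
clock: 15.55
eef_pos: [0.461, -0.204, 0.0997]
tool_rot: [-0.002, 1.0, -0.02, -0.002]
wrist_force: [-7.7, 4.3, 13.2]
finger_gap: 0.0116
grip_force: 80.4
```

```bash
python3 -c "
from h import *
rep([.4627,-.2053,.0997],-90.6)"
```

```text
t 15.55 p [ 0.461  -0.204   0.0997] y-az -92.25 tilt [-0.0043  0.0035] F [-7.7  4.3 13.2] T [ 0.96  1.86 -0.05] gap 0.0116 q7 -0.91
d tool cm [0.18 0.12 0.  ]
turn rad -0.029
```

Call:
move_arm(
  moves=[1, 0, 0, 0, 0, 0, 0.04, 1, 0, 0, 0, 0, 0, 0.04, 1, 0, 0, 0, 0, 0, 0, 1, 0, 0, 0, 0, 0, 0],
)

```text
clock: 15.95
eef_pos: [0.4611, -0.2039, 0.0997]
tool_rot: [-0.002, 0.998, -0.059, -0.002]
wrist_force: [-8.6, 4.7, 14.7]
finger_gap: 0.0116
grip_force: 80.4
```

```bash
python3 -c "
from h import *
rep([.4627,-.2053,.0997],-90.6)"
```

```text
t 15.95 p [ 0.4611 -0.2039  0.0997] y-az -96.82 tilt [-0.0042  0.0038] F [-8.6  4.7 14.7] T [0.99 1.84 0.1 ] gap 0.0116 q7 -0.98
d tool cm [0.18 0.12 0.  ]
turn rad -0.109
```

Call:
move_arm(
  moves=[1, 0, 0, 0, 0, 0, 0.04, 1, 0, 0, 0, 0, 0, 0.04, 1, 0, 0, 0, 0, 0, 0, 1, 0, 0, 0, 0, 0, 0],
)

```text
clock: 16.35
eef_pos: [0.4611, -0.2037, 0.0997]
tool_rot: [-0.001, 0.995, -0.097, -0.003]
wrist_force: [-7.9, 4.5, 15.7]
finger_gap: 0.012
grip_force: 83.4
```

```bash
python3 -c "
from h import *
M,p=rep([.4627,-.2053,.0997],-90.6)
b=snap('scene','s6')
c=cv2.resize(b['frame'][190:265,305:405],(800,600),interpolation=cv2.INTER_CUBIC)
cv2.imwrite('pics/c6.png',c[:,:,::-1])"
```

```text
t 16.35 p [ 0.4611 -0.2037  0.0997] y-az -101.15 tilt [-0.0048  0.0032] F [-7.9  4.5 15.7] T [0.89 1.95 1.35] gap 0.012 q7 -1.04
d tool cm [0.19 0.13 0.  ]
turn rad -0.184
```

View pics/c6.png

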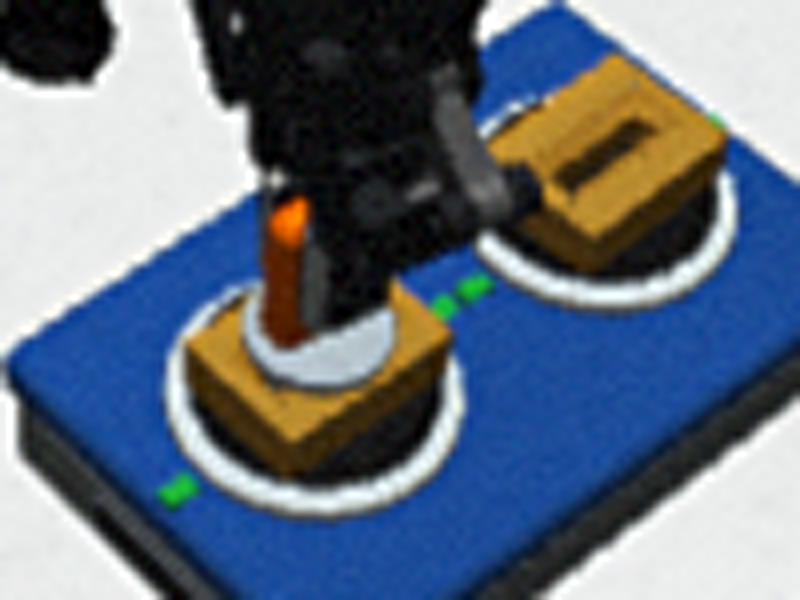

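The plate at (320,360) is now parallel to the shut lock's plate and the torque has jumped to 1.35 N m, so it's at its stop. I'll unload within the blade's play, let go and rise.

Call:
move_arm(
  moves=[1, 0, 0, 0, 0, 0, -0.04, 1, 0, 0, -0.05, 0, 0, -0.02, 1, 0, 0, 0, 0, 0, 0, 0.2, 0, 0, 0, 0, 0, 0, 0.2, 0, 0, 0, 0, 0, 0, 0.2, 0, 0, 0, 0, 0, 0, 0.2, 0, 0, 0, 0, 0, 0, 0.2, 0, 0, 0, 0, 0, 0],
)

```text
clock: 17.2
eef_pos: [0.4634, -0.2055, 0.1003]
tool_rot: [0.0, 0.998, -0.07, 0.0]
wrist_force: [-0.7, -0.1, 0.1]
finger_gap: 0.0339
grip_force: 0.0
```

```bash
python3 -c "
from h import *
rep()"
```

```text
t 17.2 p [ 0.4634 -0.2055  0.1003] y-az -97.98 tilt [ 0.0003 -0.0001] F [-0.7 -0.1  0.1] T [-0.01  0.04 -0.02] gap 0.0339 q7 -1.0
```

Call:
move_arm(
  moves=[0.2, 0, 0, -1, 0, 0, 0, 0.2, 0, 0, -1.5, 0, 0, 0, 0.2, 0, 0, -2, 0, 0, 0, 0.2, 0, 0, -3, 0, 0, 0, 0.2, 0, 0, -4, 0, 0, 0, 0.2, 0, 0, -4, 0, 0, 0, 0.2, 0, 0, -4, 0, 0, 0, 0.2, 0, 0, -4, 0, 0, 0, 0.2, 0, 0, 0, 0, 0, 0],
)

```text
clock: 18.1
eef_pos: [0.4654, -0.2072, 0.3409]
tool_rot: [0.0, 0.998, -0.07, 0.005]
wrist_force: [0.4, 0.0, -0.0]
finger_gap: 0.0339
grip_force: 0.0
```

```bash
python3 -c "
from h import *
M,p=rep()
b=snap('scene','s7')
c=cv2.resize(b['frame'][190:265,305:405],(800,600),interpolation=cv2.INTER_CUBIC)
cv2.imwrite('pics/c7.png',c[:,:,::-1])"
```

```text
t 18.1 p [ 0.4654 -0.2072  0.3409] y-az -98.03 tilt [ 0.0097 -0.0008] F [ 0.4  0.  -0. ] T [ 0.01 -0.03 -0.02] gap 0.0339 q7 -1.3
```

View pics/c7.png

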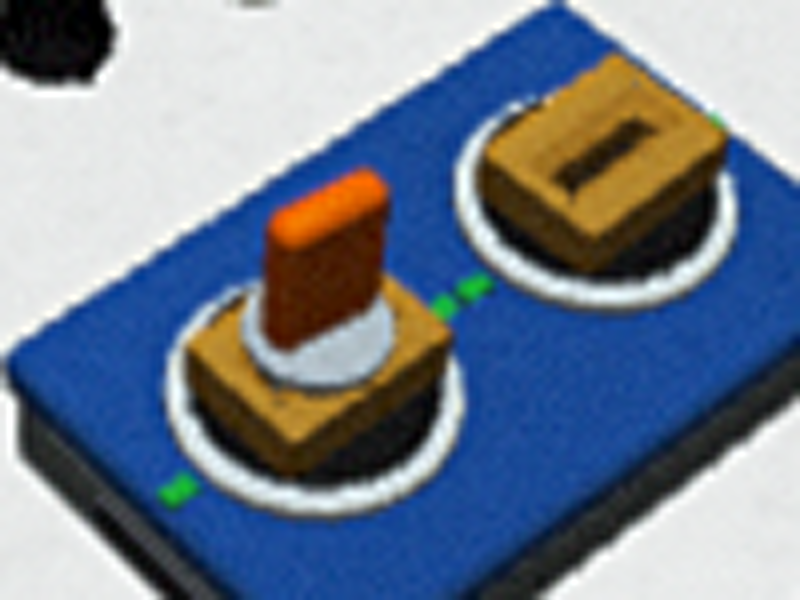

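The key stands fully seated at (325,260), collar on the plate. Its plate is parallel to the other lock's and lies toward the ticks. The other lock is unchanged and the robot is clear, so I'm handing in.

```bash
python3 -c "
from station import r
print(r.sign_off())"
```

```text
the job is handed in; nothing more can be done
None
```

The orange-handled key is standing in the open lock, turned clockwise to its stop and released; the other lock is as it was, and the job was handed in at about 18 s on the robot's clock.

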